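# Switch the hold-down air to the loaded nest

## Robot

A 7-joint arm with a two-finger parallel gripper is mounted at the origin on the work surface. World frame = base frame: x ahead of the robot, y to its left, z up, the work surface at z = 0. Lengths are in mm, angles in rad, forces in N, time in s.
With the tool pointing down it reaches from about 400 to 875 mm from the base axis. Payload 6.5 kg.
Tool frame: the origin (TCP) lies on the centre line of the jaws, within the pads' length; the fingertips stand 8 mm ahead of it and the grasp point (between the pads) lies 11 mm behind it; z points along the fingers, y is the line along which they close (so a half turn about z gives the same grasp; the last joint's range is limited). The gripper opens to 88 mm and grips with 3 to 60 N. Pads are 18 mm wide; open, the fingers measure 123 mm over their backs; the gripper's body (75 mm by 187 mm) begins 45 mm behind the grasp point.
Start: joints at [1.267, 0.536, -0.004, 1.538, 0.003, 1.067, -0.071], TCP at [153.114, -631.701, 246.716] pointing down, gripper open.
Joint ranges: [-2.7, 2.7], [-0.37, 2.16], [-1.27, 1.26], [0.24, 2.4], [-1.31, 4.45], [0.19, 1.91], [-2.76, 2.76]. Speed limits (rad/s): [2.39, 2.39, 3.14, 3.14, 3.14, 3.14, 3.14].

## Interface

Orientations are given as a unit quaternion [w, x, y, z].
In Python, from plant import robot, camera, camera_params gives the robot as it stands.
- The arm moves only by the tool move_arm, never from a script. Its argument "deltas" is text: rows parted by semicolons, each of 7 numbers parted by spaces: the shift along the tool's x, y, z in cm, then the turn, a rotation vector about the tool's x, y, z in rad, then the finger opening in cm, from 0 to 8.81. A call has 1 to 8 rows; each row is the pose to reach, as a shift and turn from the pose commanded when the call began, along the tool's axes at that moment; what a row does not reach only later rows make up. A row lasts 1/8 s, in which the tool goes at most 62.5 mm and 10.7 degrees, less where a joint would pass 70% of its speed; a pose out of reach is approached as far as the arm can. A call with a gripper value outside its range is refused whole. The fingers move at their own pace and stop on an object; the grip force is fixed at half the most. Time passes only in rows, so rows that repeat a pose let the fingers close. It gives the time, the measured TCP pose, the force, the opening and the grip force at its end, in the units of the state.
- robot.read_state(): the state, without advancing time (a new reading comes with each control period).
- camera(name): name is "scene" or "top" or "wrist"; returns (picture, depth): 480x640x3 uint8, blue, green, red; 480x640 float32, mm along the optical axis (not along the pixel's ray), 0 where there is no reading.
- camera_params(name): a dict with "mtx" (3x3 intrinsics, pixels), "k1" (the pictures are not rectified: a ray, as slopes to the right and down, at radius r is drawn at 1 + k1 r^2 times it, then the intrinsics apply), "R" (3x3) and "t" (3): a world point X has camera coordinates R X + t; the wrist camera has in their place "tool_from_camera" (4x4, takes a point from camera to tool coordinates, whose origin is the TCP and whose axes are the flange's). Camera axes: x right, y down, z forward; pixel columns grow to the right and rows downward; lengths in mm; the calibration is good to about 2 mm. A picture is of the moment at which its call begins: read the wrist's pose just before it. camera_params takes no time and is no camera call.
- robot.hand_in(): hands the job in; it is judged then, once.
The state is a dict: "t": time; "q": joint angles; "joint_vel": joint speeds; "joint_efforts": joint torques, N m; "eef_pos": TCP position; "ee_rot": TCP orientation; "contact_force": force on the tool from outside, world axes, zero at the start; "ft_torque": the same for the moment, N m; "gripper_width": finger opening in mm; "gripper_force": force on a finger pad.
Only numpy, scipy, OpenCV 4.12 (cv2) and the standard library are available. Lean on these libraries where they do the work, as an engineer would, in place of code of your own. Each camera call takes 0.05 s, during which the arm holds its last target. There are 200 camera calls.

## Task

One slide knob of the three-station valve bank has been left pulled out; push it fully home first, then pull the knob below the nest that holds the white open-box housing fully out, so that its detent keeps it there. Never have two knobs out at once, do not pull the knob below the flat cover, and leave the housing, the cover and everything else on the bench where they are.

Things in the scene. Friction and masses are not known exactly. Their poses are not given: they have to be found in the camera images.
- station_a: one of three like valve stations, 115 mm apart, order varies. Grey block 96 wide (y), 115 deep (x), 128 high; black nest plate on top, 104 wide, 147 long, surface 144 above the origin, overhanging the front by 32, lips 162 high. Origin: foot of the block in its front face, 15 above the table. x points back into the block, z up; knobs come out along -x
- knob_a_head (a point): middle of the head of this station's slide knob, on its axis; moves with it. Black cylinder, 36 diameter, 32 long along the station's x, on a 14 rod, axis 85 above the station's origin. At home this point is 46 in front of the front face; the nest plate, 45 above the axis, reaches 32 in front, so a vertical tool cannot get there: lean it back towards the robot
- knob_a (a joint): how far this station's knob stands out, in m: 0 fully home on its stop, 0.050 fully out on its stop. About 3 N of drag; at about 35 mm a detent resists with about 8 N, past 43 mm it snaps over and holds the knob out; short of that it does not stay out. Pushing in from the detent takes about 8 N; elsewhere it stays where it is left
- station_b: another such valve station, the same in all respects as station_a
- knob_b_head (a point): middle of the head of the slide knob of station_b, as for station_a
- knob_b (a joint): the same for the knob of station_b
- station_c: another such valve station, the same in all respects as station_a
- knob_c_head (a point): middle of the head of the slide knob of station_c, as for station_a
- knob_c (a joint): the same for the knob of station_c
- housing: white plastic housing, an open box 110 long, 86 wide, 55 high with inner walls, standing loose in the nest of one station. Origin: centre of its underside, about 38 behind the plane of that station's front face
- cover: flat white ribbed cover plate, 110 by 86, 14 high, lying loose in the nest of another station; not a housing. Origin: centre of its underside
- tape_roll: roll of cream tape, 90 diameter, 22 high, lying flat; bystander. Origin: centre of its underside
- tape_roll_2: roll of black tape, 110 diameter, 30 high, lying flat; bystander. Origin: centre of its underside
- screwdriver: screwdriver 190 long, lying; bystander. Origin: middle of the tool
- heatsink: finned aluminium plate 90 by 50, 18 high; bystander. Origin: centre of its underside
- heatsink_2: a second such finned plate; bystander. Origin: centre of its underside
- parts_tray: black divided tray 220 by 160, 60 high; bystander. Origin: centre of its underside
- spare_housing: another white housing, 110 by 86, 55 high, standing on the table, not in a nest; bystander. Origin: centre of its underside
Mind the look-alikes: they are no part of the job. What is shaped like the housing but blue or purple is not meant.

How it is judged (in metres and radians):
On the way, in this order (a step that is already met when the one before it is completed fails the run):
1. the knob that was left out is fully home, and so are the other two (each within 3 mm) (value of joint each of knob_a, knob_b, knob_c below 0.003 m), for 0.2 s.
2. the knob of the station that holds the housing is out in its detent (more than 45 mm), the other two home (((horizontal distance between housing and station_a below 0.07 m and value of joint knob_a above 0.045 m and value of joint each of knob_b, knob_c below 0.003 m) or (horizontal distance between housing and station_b below 0.07 m and value of joint each of knob_a, knob_c below 0.003 m and value of joint knob_b above 0.045 m) or (horizontal distance between housing and station_c below 0.07 m and value of joint each of knob_a, knob_b below 0.003 m and value of joint knob_c above 0.045 m))), for 0.2 s.
At the end, for the whole second after the job is handed in: The knob of the station that holds the housing stands out more than 45 mm of its 50 mm, the other two are home within 3 mm, and all three are at rest (((horizontal distance between housing and station_a below 0.07 m and value of joint knob_a above 0.045 m and value of joint each of knob_b, knob_c below 0.003 m) or (horizontal distance between housing and station_b below 0.07 m and value of joint each of knob_a, knob_c below 0.003 m and value of joint knob_b above 0.045 m) or (horizontal distance between housing and station_c below 0.07 m and value of joint each of knob_a, knob_b below 0.003 m and value of joint knob_c above 0.045 m)) and velocity of joint knob_a between -0.005 and 0.005 m/s and velocity of joint knob_b between -0.005 and 0.005 m/s and velocity of joint knob_c between -0.005 and 0.005 m/s); the robot touches nothing.
It fails at once if two knobs stand more than 15 mm out at the same time (value of joint each of knob_a, knob_b above 0.015 m or value of joint each of knob_b, knob_c above 0.015 m or value of joint each of knob_a, knob_c above 0.015 m).
It fails at once if the knob of the station that holds the cover is pulled more than 15 mm out ((horizontal distance between cover and station_a below 0.07 m and value of joint knob_a above 0.015 m) or (horizontal distance between cover and station_b below 0.07 m and value of joint knob_b above 0.015 m) or (horizontal distance between cover and station_c below 0.07 m and value of joint knob_c above 0.015 m)).
It fails at once if the housing or the cover is shifted by more than 15 mm (distance of any of housing, cover from where it was at the start of the episode above 0.015 m).
It fails at once if a bystander is shifted by more than 30 mm (distance of any of tape_roll, tape_roll_2, screwdriver, heatsink, heatsink_2, parts_tray, spare_housing from where it was at the start of the episode above 0.03 m).
It also fails if it takes over 51 s, if anything falls off the work surface, if the arm or the gripper's body presses on something with over 40 N, if the wrist force passes 120 N, or if a joint passes its speed limit or range.

## Working session

There is one attempt and no reset: what is moved stays moved. The work goes in short steps, Python scripts to look and compute and a tool call to move; the robot and the scene stay as the last step left them, time stands still between calls to the robot, and variables do not carry over. Pictures are saved under pics/ and viewed, at most 10 in all, crops included, and the job is handed in when it is done.

Besides the shell and the picture viewer there is one more tool, called after "Request:" as name(argument=value, ...) on one line, values as JSON. move_arm: Moves the arm, as the interface text tells. Its arguments: {"type":"object","properties":{"deltas":{"type":"string"}},"required":["deltas"]}

```bash
mkdir -p pics; ls; cat > h.py <<'E'
import numpy as np, cv2
from plant import robot, camera, camera_params
def save(n,f):
    im,d=camera(n); cv2.imwrite(f'pics/{f}.png',im); np.save(f'pics/{f}.npy',d); return im,d
def pts(n,d):
    p=camera_params(n); K=np.array(p['mtx'],float); k1=p['k1']
    v,u=np.mgrid[0:480,0:640]
    xd=(u-K[0,2])/K[0,0]; yd=(v-K[1,2])/K[1,1]; x,y=xd.copy(),yd.copy()
    for _ in range(10):
        s=1+k1*(x*x+y*y); x,y=xd/s,yd/s
    c=np.stack([x*d,y*d,d],-1)
    return (c-np.array(p['t']).ravel())@np.array(p['R'])
E
python3 - <<'E'
from h import *
save('scene','s0'); save('top','t0')
print(robot.read_state())
for n in('scene','top'): print(camera_params(n))
E
```

```text
pics
{'t': 0.1, 'q': array([ 1.2668169 ,  0.53707676, -0.00443678,  1.53873862,  0.00259788,
        1.06731869, -0.07122068]), 'joint_vel': array([-0.0009416 , -0.00162612, -0.00046747, -0.00158403,  0.00100262,
        0.00063885,  0.00204814]), 'joint_efforts': array([ 3.36151927e-03, -5.72073805e+01,  9.94624905e-01, -2.52232379e+01,
       -5.60737832e-02,  1.34478678e-02,  7.03846786e-05]), 'eef_pos': array([ 152.96744686, -631.1974146 ,  245.94946803]), 'ee_rot': array([-7.53654966e-04,  9.92937778e-01,  1.18633803e-01, -1.46889346e-04]), 'contact_force': array([0.0495223 , 0.01569002, 0.29464231]), 'ft_torque': array([ 0.00257853, -0.00239385,  0.04047674]), 'gripper_force': 0.0, 'gripper_width': 87.88630460811352}
{'mtx': array([[501.34082861,   0.        , 313.34816377],
       [  0.        , 501.34082861, 236.27244729],
       [  0.        ,   0.        ,   1.        ]]), 'k1': 0.04895609645845285, 'R': array([[ 0.27534132,  0.96128641, -0.0107515 ],
       [ 0.76944087, -0.22706806, -0.59699317],
       [-0.57632274,  0.15610424, -0.80217427]]), 't': array([-115.00473933, -333.57081646, 1764.2237976 ])}
{'mtx': array([[546.42257405,   0.        , 317.52443127],
       [  0.        , 546.42257405, 243.15253396],
       [  0.        ,   0.        ,   1.        ]]), 'k1': -0.0740741611515793, 'R': array([[ 0.02853312, -0.99946181,  0.01618463],
       [-0.98178966, -0.03106347, -0.18741433],
       [ 0.18781621, -0.01054239, -0.98214761]]), 't': array([ -39.68204033,  533.77474617, 1243.258077  ])}
```

View pics/s0.png

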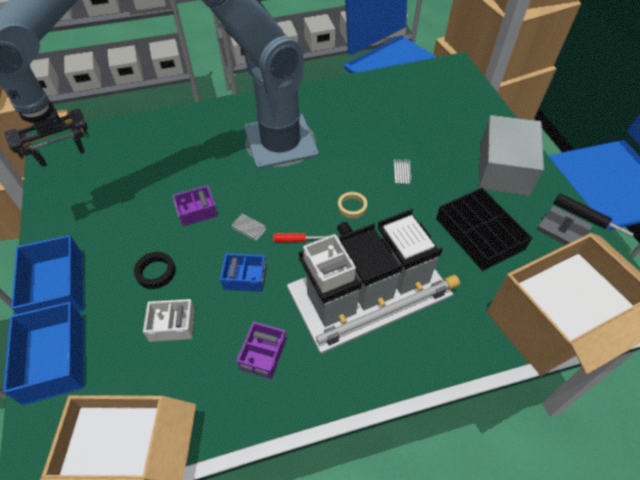

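View pics/t0.png

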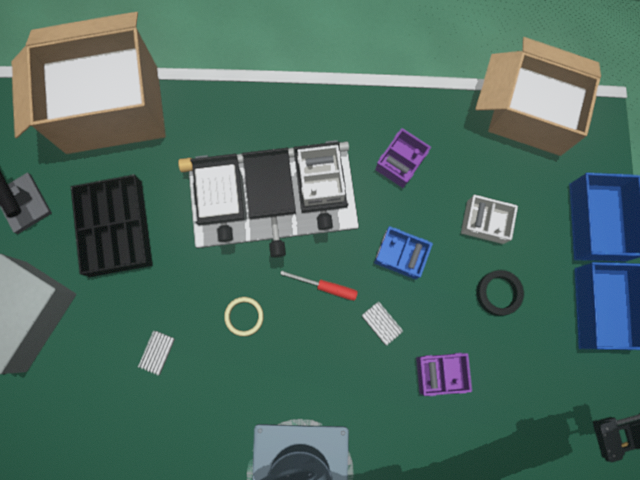

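The scene shows three stations: cover at top-image (215,190), empty middle nest (268,185), white housing (322,175). The middle knob (277,248) is out. Other boxes: white on the table (490,218), blue and purple; only (322,175) is in a nest.

```bash
python3 - <<'E'
from h import *
im=cv2.imread('pics/t0.png'); d=np.load('pics/t0.npy')
cv2.imwrite('pics/c0.png',cv2.resize(im[130:310,180:380],None,fx=3.3,fy=3.3,interpolation=cv2.INTER_CUBIC))
P=pts('top',d)
roi=np.zeros((480,640),bool); roi[130:310,180:380]=True
for name,(u,v) in dict(left=(225,233),mid=(277,248),right=(324,221)).items():
    m=np.zeros_like(roi); m[v-16:v+17,u-14:u+15]=True
    g=m&(P[...,2]>103)&(P[...,2]<125)
    q=P[g]; print(name,len(q),q.mean(0).round(1),q.min(0).round(1),q.max(0).round(1), P[v,u].round(1))
# plate middle
for z0,z1 in((152,166),(168,182)):
    g=roi&(P[...,2]>z0)&(P[...,2]<z1); q=P[g][:,:2].astype(np.float32)
    r=cv2.minAreaRect(q); print(z0,len(q),r,cv2.boxPoints(r).round(1).tolist())
E
```

```text
left 233 [539.5 188.8 112.8] [521.2 170.7 103.1] [564.3 206.3 124.4] [538.8 186.1 116.5]
mid 265 [512.8  69.3 112. ] [491.   51.7 103.2] [547.3  86.7 121.4] [508.2  67.5 116.5]
right 233 [575.2 -36.8 112.6] [557.5 -55.  103.2] [600.  -20.  122.4] [573.1 -36.1 119.1]
152 5135 ((643.3465576171875, 89.09599304199219), (147.58685302734375, 333.797119140625), 8.721704483032227) [[545.0999755859375, 242.89999389648438], [595.7000122070312, -87.0999984741211], [741.5999755859375, -64.69999694824219], [691.0, 265.29998779296875]]
168 2397 ((644.2388916015625, 89.41053771972656), (149.4249725341797, 333.106689453125), 8.915511131286621) [[544.5999755859375, 242.39999389648438], [596.2000122070312, -86.69999694824219], [743.9000244140625, -63.599998474121094], [692.2000122070312, 265.5]]
```

View pics/c0.png

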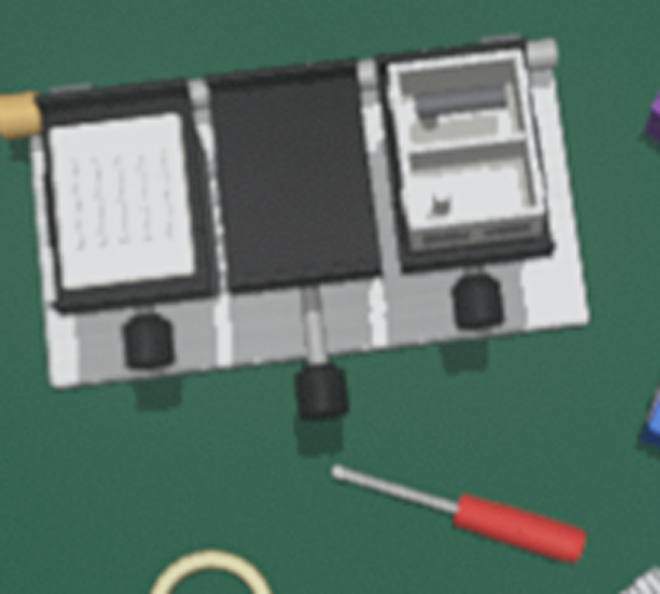

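The crop confirms it: the white open box is in the right nest, its knob home at crop (478,300). The middle knob (320,390) is the one left out, and the left knob under the flat cover is off-limits. Geometry: bank yaw is about 0.154 rad. The heads come out at about (508,68) for the middle one and (575,-38) for the housing station, z 100, which matches the measured blobs. First I move to a waypoint.

```bash
cat >> h.py <<'E'
from scipy.spatial.transform import Rotation as Rn
YAW=0.154; bx=np.array([np.cos(YAW),np.sin(YAW),0]); by=np.array([-np.sin(YAW),np.cos(YAW),0])
M0=np.array([602.8,82.9,15.]); 
def head(k,out): return M0+by*115*k-bx*(46+out)+np.array([0,0,85.])  # k=+1 cover,0 mid,-1 housing
def Rt(th):
    z=np.sin(th)*bx-np.cos(th)*np.array([0,0,1]); y=-by; return np.stack([np.cross(y,z),y,z],1)
def cur():
    s=robot.read_state(); q=s['ee_rot']; return s,np.array(s['eef_pos']),Rn.from_quat([q[1],q[2],q[3],q[0]]).as_matrix()
def delta(p,R):
    s,c,Rc=cur(); return (Rc.T@(np.asarray(p)-c)/10).round(2), Rn.from_matrix(Rc.T@R).as_rotvec().round(3)
E
python3 - <<'E'
from h import *
print(camera_params('wrist')['tool_from_camera'])
print(delta([450,-380,270],Rt(0)), delta([450,-20,270],Rt(0.3)))
E
```

```text
[[-8.27143056e-05 -9.61385264e-01 -2.75206045e-01  6.99462539e+01]
 [ 9.99999915e-01 -1.90637736e-04  3.65406259e-04  3.80976580e-01]
 [-4.03760850e-04 -2.75205992e-01  9.61385198e-01 -1.37502675e+02]
 [ 0.00000000e+00  0.00000000e+00  0.00000000e+00  1.00000000e+00]]
(array([ 34.78, -17.42,  -2.38]), array([-0.002,  0.   ,  0.084])) (array([ 43.27, -52.41,  -2.33]), array([-0.014,  0.3  ,  0.083]))
```

Request:
move_arm(deltas="34.8 -17.4 -2.4 0 0 0.084 8.8;34.8 -17.4 -2.4 0 0 0.084 8.8;34.8 -17.4 -2.4 0 0 0.084 8.8;34.8 -17.4 -2.4 0 0 0.084 8.8;34.8 -17.4 -2.4 0 0 0.084 8.8;34.8 -17.4 -2.4 0 0 0.084 8.8;34.8 -17.4 -2.4 0 0 0.084 8.8;34.8 -17.4 -2.4 0 0 0.084 8.8")

```text
t: 1.1
eef_pos: [450.6, -380.1, 270.4]
ee_rot: [-0.0, 0.997, 0.078, -0.0]
contact_force: [-0.5, -1.2, -0.3]
gripper_width: 87.5
gripper_force: 0.0
```

```bash
python3 - <<'E'
from h import *
s,p,R=cur(); print(s['t'],s['q'].round(3),p.round(1),s['ee_rot'].round(3)); print(delta([430,0,270],Rt(0.3)))
E
```

```text
1.1 [ 0.696  0.412 -0.096  1.676  0.044  1.057 -0.828] [ 450.6 -380.1  270.4] [-0.     0.997  0.078 -0.   ]
(array([  3.86, -37.87,   0.05]), array([-0.001,  0.301,  0.002]))
```

Request:
move_arm(deltas="4 -38 0 0 0.3 0 8.8;4 -38 0 0 0.3 0 8.8;4 -38 0 0 0.3 0 8.8;4 -38 0 0 0.3 0 8.8;4 -38 0 0 0.3 0 8.8;4 -38 0 0 0.3 0 8.8;4 -38 0 0 0.3 0 8.8;4 -38 0 0 0.3 0 8.8")

```text
t: 2.1
eef_pos: [431.4, -0.8, 270.6]
ee_rot: [-0.011, 0.986, 0.075, 0.149]
contact_force: [0.0, 0.1, -0.1]
gripper_width: 87.9
gripper_force: 0.0
```

```bash
python3 - <<'E'
from h import *
s,p,R=cur(); print(s['t'],s['q'].round(3),p.round(1),s['ee_rot'].round(3),R[:,2].round(3)); print(delta([430,50,270],Rt(0.6)))
E
```

```text
2.1 [ 0.405 -0.006 -0.484  2.245 -0.042  0.604 -1.468] [431.4  -0.8 270.6] [-0.011  0.986  0.075  0.149] [ 0.292  0.044 -0.955]
(array([ 0.58, -5.04,  0.24]), array([ 0.002,  0.3  , -0.002]))
```

```bash
cat > k.py <<'E'
from h import *
import itertools
from scipy.optimize import least_squares
Q=[[1.2668,.5371,-.0044,1.5387,.0026,1.0673,-.0712],[.696,.412,-.096,1.676,.044,1.057,-.828],[.405,-.006,-.484,2.245,-.042,.604,-1.468]]
T=[([153,-631.2,246],[-.0008,.9929,.1186,-.0001]),([450.6,-380.1,270.4],[0,.997,.078,0]),([431.4,-.8,270.6],[-.011,.986,.075,.149])]
def fk(q,L,sg,off7=0):
    h,L1,e,L2,f,a,g=L; R=np.eye(3); p=np.array([0,0,h])
    E=lambda ax,t: Rn.from_euler(ax,t).as_matrix()
    R=E('z',sg[0]*q[0])@E('y',q[1])@E('z',sg[1]*q[2]); p=p+R@[e,0,L1]
    R=R@E('y',q[3]); p=p+R@[-f,0,0]; R=R@E('z',sg[2]*q[4]); p=p+R@[0,0,L2]
    R=R@E('y',q[5]); p=p+R@[g,0,a]; R=R@E('z',sg[3]*q[6]+off7); return p,R
def fit():
    best=None
    for sg in itertools.product([1,-1],repeat=4):
        for o in (0,np.pi/2,-np.pi/2,np.pi):
            def r(L):
                o_=[]
                for q,(p,w) in zip(Q,T):
                    P,R=fk(q,L,sg,o); Rt_=Rn.from_quat([w[1],w[2],w[3],w[0]])
                    o_+=list((P-p)); o_+=list(300*(Rn.from_matrix(R).inv()*Rt_).as_rotvec())
                return np.array(o_+list(.02*(np.array(L)-[340,450,0,450,0,300,0])))
            s=least_squares(r,[340,450,0,450,0,300,0])
            if best is None or s.cost<best[0]: best=(s.cost,s.x,sg,o)
    return best
lo=np.array([-2.7,-.37,-1.27,.24,-1.31,.19,-2.76]);hi=np.array([2.7,2.16,1.26,2.4,4.45,1.91,2.76])
def ik(p,R,L,sg,o,q0):
    def r(q):
        P,RR=fk(q,L,sg,o); return np.r_[P-p,300*Rn.from_matrix(RR.T@R).as_rotvec(),.02*(q-q0)]
    s=least_squares(r,np.clip(q0,lo+.01,hi-.01),bounds=(lo,hi)); return s.x,np.abs(r(s.x)[:6]).max()
E
python3 - <<'E'
from k import *
c,L,sg,o=fit(); print(c,L.round(1),sg,o)
for th in(.3,.4,.5,.6,.7):
  for k,out in((0,50),(0,0),(-1,0),(-1,50)):
    for bk in(0,):
        R=Rt(th); p=head(k,out)+R[:,2]*(11-bk)
        q,e=ik(p,R,L,sg,o,np.array(Q[2])); print(th,k,out,q.round(2),e.round(1))
E
```

```text
2010.6698581548624 [-814.5  539.6 -127.5  -24.4  607.4    6.1 -210. ] (-1, -1, -1, -1) 1.5707963267948966
0.3 0 50 [ 0.9   0.32 -1.27  2.4   1.08  0.47 -2.67] 28.1
0.3 0 0 [ 0.85  0.34 -1.27  2.4   0.96  0.5  -2.6 ] 5.9
0.3 -1 0 [ 1.01  0.37 -1.27  2.4   0.94  0.47 -2.42] 5.5
0.3 -1 50 [-0.96  0.3   1.26  2.4  -1.    0.53 -0.32] 16.6
0.4 0 50 [ 0.89  0.34 -1.27  2.4   1.18  0.43 -2.76] 13.2
0.4 0 0 [ 0.8   0.33 -1.14  2.4   1.11  0.38 -2.67] 0.0
0.4 -1 0 [ 0.97  0.36 -1.16  2.4   1.08  0.35 -2.5 ] 0.0
0.4 -1 50 [-0.96  0.31  1.26  2.4  -1.12  0.5  -0.22] 2.9
0.5 0 50 [ 0.86  0.3  -1.12  2.4   1.28  0.3  -2.76] 7.6
0.5 0 0 [ 0.63  0.31 -0.78  2.36  1.32  0.19 -2.76] 0.8
0.5 -1 0 [-0.59  0.28  0.56  2.34 -1.31  0.19 -0.25] 0.0
0.5 -1 50 [-0.83  0.25  0.89  2.4  -1.3   0.27 -0.2 ] 0.0
0.6 0 50 [ 0.79  0.27 -0.94  2.4   1.35  0.19 -2.76] 20.9
0.6 0 0 [ 0.56  0.33 -0.72  2.3   1.35  0.19 -2.76] 20.9
0.6 -1 0 [-0.55  0.29  0.51  2.3  -1.31  0.19 -0.25] 22.4
0.6 -1 50 [-0.74  0.22  0.7   2.39 -1.31  0.19 -0.24] 22.2
0.7 0 50 [ 0.72  0.29 -0.86  2.34  1.39  0.19 -2.76] 41.2
0.7 0 0 [ 0.5   0.36 -0.66  2.24  1.39  0.19 -2.76] 40.0
0.7 -1 0 [-0.5   0.31  0.46  2.26 -1.31  0.19 -0.25] 44.6
0.7 -1 50 [-0.68  0.23  0.63  2.35 -1.31  0.19 -0.25] 45.0
```

```bash
python3 - <<'E'
s=open('k.py').read()
s=s.replace("h,L1,e,L2,f,a,g=L","h,L1,e,L2,f,a,g,y1,y2,y3=L").replace("[e,0,L1]","[e,y1,L1]").replace("[0,0,L2]","[0,y2,L2]").replace("[g,0,a]","[g,y3,a]")
s=s.replace("[340,450,0,450,0,300,0]","[340,450,0,450,0,300,0,0,0,0]")
s=s.replace("return np.array(o_+list(.02*","return np.array(o_+list(.01*")
open('k.py','w').write(s)
E
python3 - <<'E'
from k import *
c,L,sg,o=fit(); print(c,L.round(1),sg,o)
for q,(p,w) in zip(Q,T):
    P,R=fk(q,L,sg,o); print((P-p).round(1), (Rn.from_matrix(R).inv()*Rn.from_quat([w[1],w[2],w[3],w[0]])).as_rotvec().round(3))
for th in(.3,.4,.5,.6):
  for k,out in((0,50),(0,0),(-1,0),(-1,50)):
        R=Rt(th); p=head(k,out)+R[:,2]*11
        q,e=ik(p,R,L,sg,o,np.array(Q[2])); print(th,k,out,q.round(2),e.round(1))
E
```

```text
1.7315322708812089 [ 3.313e+02  5.270e+02  1.440e+01  4.561e+02 -2.000e-01  3.101e+02
  3.250e+01 -7.120e+01  1.350e+01  1.350e+01] (-1, -1, -1, -1) 1.5707963267948966
[ 0.8  0.  -0.3] [0. 0. 0.]
[-0.1  0.3  0.4] [-0.001  0.001  0.   ]
[ 0.2 -0.9 -0.1] [-0.     0.001 -0.001]
0.3 0 50 [-0.25  0.45  0.01  2.2   0.13  0.19 -1.78] 0.0
0.3 0 0 [-0.18  0.5  -0.07  2.08  0.23  0.27 -1.87] 0.0
0.3 -1 0 [ 0.16  0.52 -0.19  2.05  0.16  0.29 -1.56] 0.0
0.3 -1 50 [ 0.18  0.47 -0.19  2.16  0.14  0.23 -1.53] 0.0
0.4 0 50 [-0.12  0.42 -0.25  2.26  1.05  0.19 -2.76] 6.3
0.4 0 0 [-0.14  0.48 -0.2   2.15  0.91  0.19 -2.59] 0.0
0.4 -1 0 [ 0.26  0.51 -0.35  2.11  0.63  0.19 -2.03] 0.0
0.4 -1 50 [ 0.36  0.46 -0.49  2.23  1.06  0.19 -2.48] 0.0
0.5 0 50 [-0.08  0.4  -0.29  2.26  1.07  0.19 -2.76] 28.9
0.5 0 0 [-0.11  0.46 -0.25  2.17  1.09  0.19 -2.76] 20.1
0.5 -1 0 [ 0.37  0.5  -0.53  2.18  1.35  0.19 -2.76] 7.8
0.5 -1 50 [ 0.48  0.46 -0.63  2.27  1.37  0.19 -2.76] 14.7
0.6 0 50 [-0.    0.38 -0.36  2.26  1.1   0.19 -2.76] 51.2
0.6 0 0 [-0.05  0.45 -0.3   2.17  1.11  0.19 -2.76] 43.2
0.6 -1 0 [ 0.51  0.51 -0.66  2.18  1.41  0.19 -2.76] 27.1
0.6 -1 50 [ 1.02  0.72 -1.27  2.29  1.58  0.52 -2.76] 25.3
```

```bash
python3 - <<'E'
from k import *
c,L,sg,o=fit(); np.savez('L.npz',L=L,sg=sg,o=o)
rng=np.random.default_rng(0)
F=np.diag([-1,-1,1.])
for flip in(0,1):
 for th in(.45,.6,.75):
  for k,out in((0,50),(-1,0),(-1,50)):
    R=Rt(th); p=head(k,out)+R[:,2]*11
    if flip:R=R@F
    sols=[]
    for i in range(25):
        q,e=ik(p,R,L,sg,o,lo+(hi-lo)*rng.random(7))
        if e<.5: sols.append((np.min(np.minimum(q-lo,hi-q)),q))
    sols.sort(key=lambda s:-s[0])
    print(flip,th,k,out,len(sols),[(round(m,2),q.round(2).tolist()) for m,q in sols[:2]])
E
```

```text
0 0.45 0 50 5 [(np.float64(0.01), [-0.19, 0.43, -0.26, 2.39, 1.99, 0.24, 2.5]), (np.float64(0.01), [-0.2, 0.43, -0.26, 2.39, 2.01, 0.24, 2.49])]
0 0.45 -1 0 16 [(np.float64(0.11), [-0.75, 1.03, 1.07, 2.29, 4.28, 0.92, 0.3]), (np.float64(0.1), [-0.65, 0.83, 0.87, 2.3, 4.29, 0.68, 0.39])]
0 0.45 -1 50 10 [(np.float64(0.0), [-0.8, 1.29, 1.26, 2.4, 4.21, 1.26, 0.32]), (np.float64(0.0), [-0.8, 1.29, 1.26, 2.4, 4.21, 1.26, 0.32])]
0 0.6 0 50 0 []
0 0.6 -1 0 17 [(np.float64(0.07), [0.54, 0.56, -0.78, 2.33, 2.22, 0.4, 2.67]), (np.float64(0.03), [0.29, 0.52, -0.48, 2.37, 2.61, 0.36, 2.23])]
0 0.6 -1 50 0 []
0 0.75 0 50 0 []
0 0.75 -1 0 0 []
0 0.75 -1 50 0 []
1 0.45 0 50 14 [(np.float64(0.06), [0.42, 0.55, -0.97, 2.34, 1.63, 0.54, -0.14]), (np.float64(0.06), [0.42, 0.55, -0.97, 2.34, 1.63, 0.53, -0.14])]
1 0.45 -1 0 16 [(np.float64(0.23), [0.66, 0.6, -0.91, 2.17, 1.4, 0.42, 0.41]), (np.float64(0.13), [0.53, 0.55, -0.74, 2.17, 1.34, 0.32, 0.42])]
1 0.45 -1 50 13 [(np.float64(0.11), [0.84, 0.63, -1.12, 2.29, 1.53, 0.51, 0.28]), (np.float64(0.11), [0.72, 0.56, -0.97, 2.29, 1.54, 0.41, 0.23])]
1 0.6 0 50 0 []
1 0.6 -1 0 18 [(np.float64(0.09), [0.85, 0.73, -1.18, 2.3, 1.9, 0.6, -0.01]), (np.float64(0.09), [0.85, 0.74, -1.18, 2.29, 1.9, 0.6, -0.01])]
1 0.6 -1 50 0 []
1 0.75 0 50 0 []
1 0.75 -1 0 15 [(np.float64(0.0), [0.93, 0.86, -1.27, 2.4, 2.23, 0.77, -0.23]), (np.float64(0.0), [0.9, 0.84, -1.23, 2.4, 2.26, 0.75, -0.27])]
1 0.75 -1 50 0 []
```

```bash
python3 - <<'E'
from k import *
z=np.load('L.npz'); L,sg,o=z['L'],z['sg'],float(z['o'])
F=np.diag([-1,-1,1.]); q0=robot.read_state()['q'].copy()
def tr(n,p,R):
    global q0
    q0,e=ik(p,R,L,sg,o,q0); print(n,q0.round(2),e.round(1))
pm=lambda x,zz:np.array([*(M0-bx*x)[:2],zz])
q0[6]+=3.14
R=Rt(.2)@F
tr('hi',pm(150,270),R)
for x in(150,122,100,72): tr(x,pm(x,100),R)
tr('back',pm(140,100),R); tr('up',pm(140,200),R)
R=Rt(.45)@F; h=head(-1,8); zd=R[:,2]
for b in(150,100,50,0): tr(('app',b),h+zd*(5-b),R)
for d in(17,34,52): tr(('pull',d),h+zd*5-bx*d,R)
for b in(50,80): tr(('ret',b),h+zd*(5-b)-bx*50,R)
print('delta hi', delta(pm(150,270),Rt(.2)))
E
```

```text
hi [ 0.26  0.1  -0.53  2.12  0.11  0.74  1.38] 0.0
150 [-0.05  0.39 -0.26  2.25  0.38  0.34  1.1 ] 0.0
122 [-0.04  0.42 -0.27  2.19  0.37  0.37  1.12] 0.0
100 [-0.03  0.45 -0.27  2.14  0.37  0.4   1.13] 0.0
72 [-0.02  0.48 -0.28  2.07  0.36  0.43  1.15] 0.0
back [-0.05  0.4  -0.26  2.23  0.37  0.35  1.11] 0.0
up [ 0.05  0.21 -0.34  2.17  0.17  0.58  1.32] 0.0
('app', 150) [ 0.48  0.15 -0.44  2.24 -0.09  0.33  1.86] 0.0
('app', 100) [ 0.35  0.26 -0.34  2.23 -0.02  0.23  1.79] 0.0
('app', 50) [ 0.4   0.37 -0.47  2.19  0.56  0.19  1.19] 0.0
('app', 0) [ 0.34  0.48 -0.49  2.18  1.2   0.19  0.52] 0.0
('pull', 17) [ 0.36  0.46 -0.52  2.23  1.35  0.19  0.36] 0.0
('pull', 34) [ 0.4   0.45 -0.58  2.28  1.5   0.21  0.2 ] 0.0
('pull', 52) [ 0.47  0.44 -0.66  2.33  1.62  0.23  0.08] 0.0
('ret', 50) [ 0.8   0.38 -0.97  2.32  1.13  0.3   0.61] 0.0
('ret', 80) [ 0.99  0.35 -1.15  2.32  0.94  0.35  0.81] 0.0
delta hi (array([ 3.04, -5.65,  1.  ]), array([ 0.001, -0.1  , -0.002]))
```

Request:
move_arm(deltas="3 -5.7 1 0 0 -1.5 0;3 -5.7 1 0 0 -1.5 0;3 -5.7 1 0 0 -1.5 0;3 -5.7 1 0 0 -1.5 0;3 -5.7 1 0 0 -1.5 0;3 -5.7 1 0 0 -1.5 0;3 -5.7 1 0 0 -1.5 0;3 -5.7 1 0 0 -1.5 0")

```text
t: 3.1
eef_pos: [454.6, 58.9, 269.7]
ee_rot: [0.094, 0.669, 0.728, 0.116]
contact_force: [-0.3, 0.0, 0.1]
gripper_width: 10.5
gripper_force: 0.0
```

```bash
cat >> h.py <<'E'
F=np.diag([-1,-1,1.])
pm=lambda x,zz:np.array([*(M0-bx*x)[:2],zz])
E
python3 - <<'E'
from h import *
s,p,R=cur(); print(s['t'],s['q'].round(3),p.round(1)); print(delta(pm(150,270),Rt(0.2)@F))
E
```

```text
3.1 [ 0.392  0.062 -0.651  2.188  0.12   0.61  -0.256] [454.6  58.9 269.7]
(array([ 0.1 ,  0.01, -0.03]), array([ 0.08 ,  0.077, -1.639]))
```

Request:
move_arm(deltas="0 0 0 0.08 0.08 -1.64 0;0 0 0 0.08 0.08 -1.64 0;0 0 0 0.08 0.08 -1.64 0;0 0 0 0.08 0.08 -1.64 0;0 0 0 0.08 0.08 -1.64 0;0 0 0 0.08 0.08 -1.64 0;0 0 0 0.08 0.08 -1.64 0;0 0 0 0.08 0.08 -1.64 0")

```text
t: 4.1
eef_pos: [454.6, 58.8, 269.6]
ee_rot: [0.101, -0.006, 0.995, 0.019]
contact_force: [0.2, -0.4, -0.0]
gripper_width: 0.1
gripper_force: 0.0
```

```bash
python3 - <<'E'
from h import *
s,p,R=cur(); print(s['t'],s['q'].round(3),p.round(1)); print(delta(pm(150,100),Rt(0.2)@F))
E
```

```text
4.1 [ 0.51   0.131 -0.784  2.114  0.158  0.735  1.216] [454.6  58.8 269.6]
(array([ 3.4 , -0.52, 16.61]), array([ 0.009,  0.005, -0.143]))
```

Now descend to 38 mm short of the knob's face.

Request:
move_arm(deltas="1.7 -0.2 8 0 0 -0.14 0;3.4 -0.5 16.6 0 0 -0.14 0;3.4 -0.5 16.6 0 0 -0.14 0;3.4 -0.5 16.6 0 0 -0.14 0;3.4 -0.5 16.6 0 0 -0.14 0;3.4 -0.5 16.6 0 0 -0.14 0")

```text
t: 4.85
eef_pos: [455.9, 63.1, 102.4]
ee_rot: [0.104, -0.074, 0.992, 0.013]
contact_force: [-1.1, 0.5, 0.3]
gripper_width: 0.2
gripper_force: 0.0
```

```bash
python3 - <<'E'
from h import *
s,p,R=cur(); print(s['t'],s['q'].round(3),p.round(1),R[:,2].round(3)); print(delta(pm(76,100),Rt(0.2)@F),delta(pm(150,100),Rt(0.2)@F))
# wider check: knob top view
im,d=save('top','t1'); cv2.imwrite('pics/c1.png',cv2.resize(im[130:310,180:380],None,fx=3.3,fy=3.3))
E
```

```text
4.85 [ 0.198  0.439 -0.512  2.265  0.695  0.349  0.829] [455.9  63.1 102.4] [ 0.205  0.041 -0.978]
(array([-7.01, -0.28,  1.74]), array([ 0.009,  0.01 , -0.005])) (array([ 0.23, -0.3 ,  0.19]), array([ 0.009,  0.01 , -0.005]))
```

View pics/c1.png

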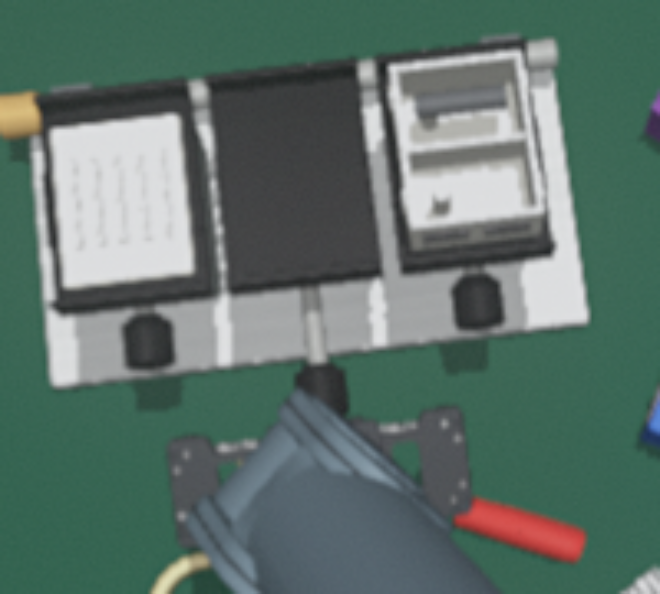

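The gripper sits in front of the middle knob, crop (320,385). Push.

Request:
move_arm(deltas="-1 -0.3 0.3 0 0 0 0;-2 -0.3 0.6 0 0 0 0;-3 -0.3 0.8 0 0 0 0;-4 -0.3 1 0 0 0 0;-5 -0.3 1.3 0 0 0 0;-6 -0.3 1.5 0 0 0 0;-6.6 -0.3 1.7 0 0 0 0;-7 -0.3 1.75 0 0 0 0")

```text
t: 5.9
eef_pos: [526.2, 71.7, 97.5]
ee_rot: [0.102, -0.075, 0.992, 0.013]
contact_force: [-3.5, -0.7, -0.3]
gripper_width: 0.2
gripper_force: 1.7
```

```bash
python3 - <<'E'
from h import *
s,p,R=cur(); print(s['t'],s['contact_force'].round(1),p.round(1),((M0-p)@bx).round(1),((M0-p)@by).round(1)); print(delta(pm(72,100),Rt(0.2)@F))
E
```

```text
5.9 [-3.5 -0.7 -0.3] [526.2  71.7  97.5] 77.4 -0.7
(array([-0.58, -0.06, -0.14]), array([ 0.01 ,  0.006, -0.004]))
```

Request:
move_arm(deltas="-0.2 0 0 0 0 0 0;-0.4 0 0 0 0 0 0;-0.4 0 0 0 0 0 0")

```text
t: 6.28
eef_pos: [528.9, 72.2, 98.1]
ee_rot: [0.101, -0.075, 0.992, 0.013]
contact_force: [-5.3, -1.7, -2.4]
gripper_width: 0.6
gripper_force: 2.4
```

Request:
move_arm(deltas="-0.2 0 0 0 0 0 0;-0.4 0 0 0 0 0 0;-0.4 0 0 0 0 0 0")

```text
t: 6.65
eef_pos: [529.4, 72.2, 97.7]
ee_rot: [0.098, -0.075, 0.992, 0.012]
contact_force: [-14.0, -1.3, 3.7]
gripper_width: 0.2
gripper_force: 7.3
```

Request:
move_arm(deltas="-0.3 0 0 0 0 0 0;-0.3 0 0 0 0 0 0")

```text
t: 6.9
eef_pos: [529.7, 72.3, 97.5]
ee_rot: [0.096, -0.076, 0.992, 0.011]
contact_force: [-22.7, -1.8, 9.9]
gripper_width: 0.3
gripper_force: 11.3
```

```bash
python3 - <<'E'
from h import *
s,p,R=cur(); print(s['contact_force'].round(1),((M0-p)@bx).round(1)); print('back',delta(pm(130,105),Rt(0.2)@F))
E
```

```text
[-22.7  -1.8   9.9] 73.9
back (array([ 5.36, -0.07, -1.81]), array([ 0.007, -0.006, -0.003]))
```

On its stop (force climbs with no travel). Back off.

Request:
move_arm(deltas="2.5 0 -0.8 0 0 0 0;5.4 0 -1.8 0 0 0 0;5.4 0 -6 0 0 0 8.8;5.4 0 -12 0 0 0 8.8;5.4 0 -12 0 0 0 8.8")

```text
t: 7.52
eef_pos: [463.9, 61.0, 211.1]
ee_rot: [0.108, -0.075, 0.991, 0.013]
contact_force: [0.1, 0.1, -0.3]
gripper_width: 28.2
gripper_force: 0.0
```

```bash
python3 - <<'E'
from h import *
im,d=save('top','t2'); P=pts('top',d)
for name,(u,v) in dict(left=(225,233),mid=(274,228),right=(324,221)).items():
    m=np.zeros((480,640),bool); m[v-16:v+17,u-14:u+15]=True
    g=m&(P[...,2]>103)&(P[...,2]<125)
    q=P[g]; q=(q-M0); print(name,len(q),'front dist',np.percentile(-q@bx,[2,50,98]).round(1),'lat',np.percentile(q@by,[2,50,98]).round(1))
cv2.imwrite('pics/c2.png',cv2.resize(im[130:310,180:380],None,fx=3.3,fy=3.3))
s,p,R=cur(); print(s['t'],s['q'].round(2),p.round(1),s['contact_force'].round(1))
R=Rt(.45)@F; h=head(-1,8)
print('app',delta(h+R[:,2]*(5-110),R))
E
```

```text
left 239 front dist [24.7 46.8 62.2] lat [ 98.6 113.8 131.4]
mid 221 front dist [23.9 44.9 60.7] lat [-16.1  -0.   16.1]
right 229 front dist [23.7 46.2 62.1] lat [-130.7 -113.9  -98.6]
7.575 [ 0.48  0.27 -0.8   2.17  0.37  0.6   1.15] [462.9  60.6 209. ] [-0.2 -0.4 -0.1]
app (array([ -3.85, -11.44,   2.2 ]), array([ 0.008, -0.236, -0.006]))
```

View pics/c2.png

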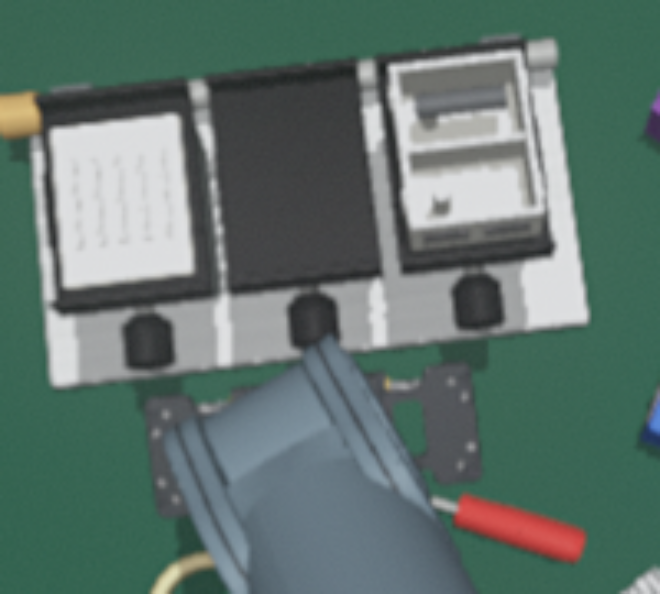

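All three knobs are home (middle at crop (313,320)). Next, the pre-grasp in front of the housing station's knob.

Request:
move_arm(deltas="-1 -5.8 0 0 -0.1 0 8.8;-3.9 -11.4 2.2 0 -0.236 0 8.8;-3.9 -11.4 2.2 0 -0.236 0 8.8;-3.9 -11.4 2.2 0 -0.236 0 8.8;-3.9 -11.4 2.2 0 -0.236 0 8.8;-3.9 -11.4 2.2 0 -0.236 0 8.8")

```text
t: 8.32
eef_pos: [520.0, -44.1, 192.0]
ee_rot: [0.219, -0.074, 0.973, 0.022]
contact_force: [-0.2, -0.2, 0.3]
gripper_width: 87.7
gripper_force: 0.0
```

```bash
python3 - <<'E'
from h import *
s,p,R=cur(); print(s['t'],s['q'].round(2),p.round(1),R[:,2].round(3),s['contact_force'].round(1),s['gripper_width'])
R=Rt(.45)@F; h=head(-1,8)
for b in(110,50,0):print(b,delta(h+R[:,2]*(5-b),R))
E
```

```text
8.325 [ 0.69  0.32 -0.71  2.22  0.45  0.26  1.36] [520.  -44.1 192. ] [ 0.422  0.075 -0.903] [-0.2 -0.2  0.3] 87.68876274204277
110 (array([-0.26, -0.22, -0.16]), array([ 0.01 , -0.007, -0.004]))
50 (array([-0.3 , -0.28,  5.84]), array([ 0.01 , -0.007, -0.004]))
0 (array([-0.33, -0.32, 10.83]), array([ 0.01 , -0.007, -0.004]))
```

Request:
move_arm(deltas="-0.3 -0.3 2 0.01 0 0 8.8;-0.3 -0.3 4 0.01 0 0 8.8;-0.3 -0.3 6 0.01 0 0 8.8;-0.3 -0.3 8 0.01 0 0 8.8;-0.3 -0.3 9.5 0.01 0 0 8.8;-0.3 -0.3 10.8 0.01 0 0 8.8;-0.3 -0.3 10.8 0.01 0 0 8.8")

```text
t: 9.2
eef_pos: [568.5, -39.1, 94.9]
ee_rot: [0.219, -0.073, 0.973, 0.017]
contact_force: [-0.8, -0.2, 0.1]
gripper_width: 88.1
gripper_force: 0.0
```

```bash
python3 - <<'E'
from h import *
s,p,R=cur(); print(s['t'],s['q'].round(2),p.round(1),R[:,2].round(3),s['contact_force'].round(1))
R=Rt(.45)@F; h=head(-1,8)
print(delta(h+R[:,2]*5,R))
im,d=save('wrist','w0'); im,d=save('top','t3');
a=cv2.imread('pics/w0.png'); b=cv2.resize(im[130:310,180:380],(533,480)); cv2.imwrite('pics/c3.png',cv2.resize(np.hstack([a[:,:],b]),(800,327)))
E
```

```text
9.2 [ 0.5   0.58 -0.56  2.17  1.45  0.2   0.39] [568.5 -39.1  94.9] [ 0.423  0.066 -0.904] [-0.8 -0.2  0.1]
(array([-0.1 ,  0.03, -0.02]), array([-0.   , -0.008, -0.005]))
```

View pics/c3.png

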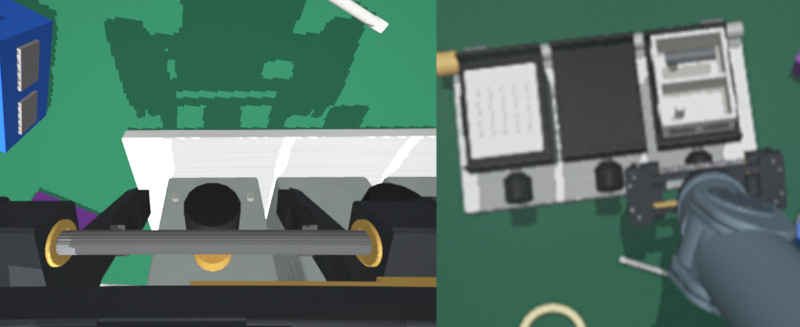

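The wrist view shows the knob (212,205) centred between the fingers. Close.

Request:
move_arm(deltas="0 0 0 0 0 0 2;0 0 0 0 0 0 2;0 0 0 0 0 0 2;0 0 0 0 0 0 2;0 0 0 0 0 0 2;0 0 0 0 0 0 2;0 0 0 0 0 0 2;0 0 0 0 0 0 2")

```text
t: 10.3
eef_pos: [568.4, -40.0, 95.2]
ee_rot: [0.219, -0.072, 0.973, 0.017]
contact_force: [-1.2, -0.4, 0.4]
gripper_width: 35.3
gripper_force: 30.0
```

```bash
python3 - <<'E'
from h import *
s,p,R=cur(); print(p.round(1),s['contact_force'].round(1),s['gripper_width'],(R.T@(-bx)*5).round(2))
E
```

```text
[568.4 -40.   95.2] [-1.2 -0.4  0.4] 35.253301566459605 [ 4.52 -0.03 -2.14]
```

Gripped. Pull 50 mm along -x (tool +4.52, 0, -2.14), in two calls.

Request:
move_arm(deltas="0.5 0 -0.2 0 0 0 2;1.1 0 -0.5 0 0 0 2;1.6 0 -0.8 0 0 0 2;2.2 0 -1 0 0 0 2;2.7 0 -1.3 0 0 0 2;2.7 0 -1.3 0 0 0 2")

```text
t: 11.05
eef_pos: [537.7, -44.8, 95.2]
ee_rot: [0.218, -0.072, 0.973, 0.017]
contact_force: [-2.7, -1.2, 2.9]
gripper_width: 35.2
gripper_force: 30.0
```

```bash
python3 - <<'E'
from h import *
s,p,R=cur(); p0=np.array([568.4,-40,95.2]); print(p.round(1),s['q'].round(2),s['contact_force'].round(1),s['gripper_width'],'moved',((p-p0)@-bx).round(1),((p-p0)@by).round(1))
T=p0-bx*52; print((R.T@(T-p)/10).round(2))
E
```

```text
[537.7 -44.8  95.2] [ 0.56  0.55 -0.6   2.24  1.63  0.2   0.23] [-2.7 -1.2  2.9] 35.2293660986622 moved 31.1 0.0
[ 1.89 -0.01 -0.89]
```

Request:
move_arm(deltas="0.5 0 -0.2 0 0 0 2;1 0 -0.5 0 0 0 2;1.5 0 -0.7 0 0 0 2;1.9 0 -0.9 0 0 0 2;1.9 0 -0.9 0 0 0 2;1.9 0 -0.9 0 0 0 2")

```text
t: 11.8
eef_pos: [519.5, -47.6, 95.5]
ee_rot: [0.219, -0.072, 0.973, 0.017]
contact_force: [12.1, 1.1, -17.0]
gripper_width: 35.1
gripper_force: 30.0
```

```bash
python3 - <<'E'
from h import *
s,p,R=cur(); p0=np.array([568.4,-40,95.2]); print(p.round(1),s['q'].round(2),s['contact_force'].round(1),s['gripper_width'],'moved',((p-p0)@-bx).round(1),((p-p0)@by).round(1))
E
```

```text
[519.5 -47.6  95.5] [ 0.61  0.55 -0.65  2.28  1.74  0.21  0.13] [ 12.1   1.1 -17. ] 35.127923105602925 moved 49.5 0.0
```

On the out stop. Release, then retreat along the tool axis.

Request:
move_arm(deltas="-0.1 0 0 0 0 0 8.8;-0.1 0 0 0 0 0 8.8;-0.1 0 0 0 0 0 8.8;-0.1 0 0 0 0 0 8.8;-0.1 0 0 0 0 0 8.8;-0.1 0 0 0 0 0 8.8;-0.1 0 0 0 0 0 8.8")

```text
t: 12.68
eef_pos: [518.9, -47.4, 95.9]
ee_rot: [0.219, -0.072, 0.973, 0.017]
contact_force: [1.1, 0.5, -0.2]
gripper_width: 87.8
gripper_force: 0.0
```

Request:
move_arm(deltas="0 0 -2 0 0 0 8.8;0 0 -4 0 0 0 8.8;0 0 -6 0 0 0 8.8;0 0 -8 0 0 0 8.8;0 0 -8 0 0 0 8.8;0 0 -8 0 0 0 8.8")

```text
t: 13.42
eef_pos: [485.1, -52.8, 167.8]
ee_rot: [0.219, -0.072, 0.973, 0.017]
contact_force: [-0.3, 0.8, -0.1]
gripper_width: 87.9
gripper_force: 0.0
```

```bash
python3 - <<'E'
from h import *
s,p,R=cur(); print(s['t'],p.round(1),s['q'].round(2),s['contact_force'].round(1),s['gripper_width'])
save('wrist','w1'); im,d=save('top','t4');
a=cv2.imread('pics/w1.png'); b=cv2.resize(im[130:310,180:380],(533,480)); cv2.imwrite('pics/c4.png',cv2.resize(np.hstack([a,b]),(800,327)))
E
```

```text
13.425 [485.1 -52.8 167.8] [ 0.92  0.4  -0.95  2.31  1.    0.27  0.86] [-0.3  0.8 -0.1] 87.91014685547677
```

View pics/c4.png

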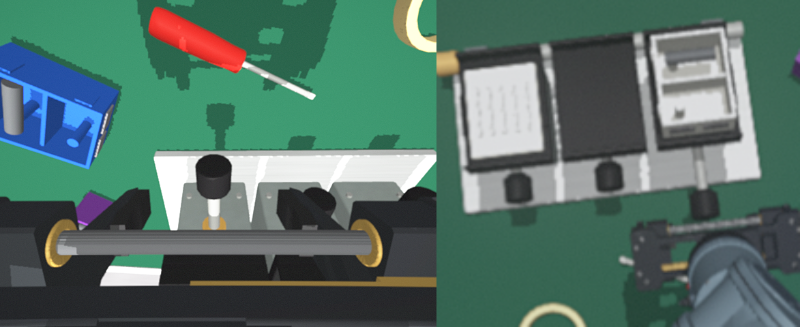

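The right knob is out at (705,203), the other two are home at (517,187) and (608,177), and the gripper is clear. I check the numbers, then hand in.

```bash
python3 - <<'E'
from h import *
P=pts('top',np.load('pics/t4.npy')); im=cv2.imread('pics/t4.png')
q=(P-M0); X=-q@bx; Y=q@by; Z=P[...,2]
ok=0
for k in(1,0,-1):
    g=(abs(Y-115*k)<16)&(Z>108)&(Z<122)&(X>28)&(X<125)&(im.max(2)<70); print(k,g.sum(),np.percentile(X[g],[50,98]).round(1))
    if k==-1: ok=np.percentile(X[g],98)>106
print(ok, robot.hand_in() if ok else 'check')
E
```

```text
1 167 [47.1 62.1]
0 174 [46.7 61.4]
-1 187 [ 96.  111.4]
the job is handed in; nothing more can be done
True None
```

I pushed the middle knob home, pulled the housing station's knob out into its detent (about 49 mm, with the other two home), and handed the job in at about 13.5 s.

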